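Zero the photometer: changer rod in, lid shut, zero key

TASK

Zero the photometer on the blank: with your fingertips push the cell-changer rod fully in and push the open sample-compartment lid down, without slamming it, until it is fully shut; only then press the green zero key all the way down and let it come back up. It is all pushing: do not grip the rod's knob or the lid, keep your fingers off the cells and off the lid's underside, leave the two grey keys alone, and do not disturb the glassware, bottles or cuvette box standing around.

Things in the scene. Friction and masses are not known exactly. Their poses are not given: they have to be found in the camera images.
- photometer: Cream bench photometer, fixed. Origin on the bench; x from front (rod side, faces the robot within 0.2 rad) to back, z up. Body: x -160 to 180, y -210 to 210, top at 118 mm. Left half: sample compartment, a well x -135 to -5, y 45 to 165 mm, under the lid. Right half: console with three keys, sloping up at 0.25 rad from z = 72 mm at the front face; a lamp cover behind it rises to 142 mm
- lid (a joint): Angle of the dark grey lid, rad: 0 = fully shut, grows as its front edge rises, stop at 1.25; starts 0.75 to 1.05. A friction hinge (0.45 N m) holds it at any angle; 2 to 5 N on its outer face near the front edge moves it. Plate 160 long (hinge to front edge) x 150 wide x 14 mm thick; a finger lip 50 wide, 7 thick stands 14 mm out of its front edge
- lid_hinge (a point): Middle of the lid's hinge axis, which runs along the photometer's y; at (10, 105, 118.5) mm in the photometer's frame. The lid's underside passes through this axis, its outer (upper) face lies 14 mm off it
- lid_front (a point): Point on the lid's outer face, on its centre line, 140 mm from the hinge axis and 20 mm from the front edge: a good place to push. Moves with the lid; its z axis is the outward normal of the outer face, its x axis points from the front edge to the hinge
- lid_lip (a point): Middle of the lid's finger lip (to be pushed at most, not pinched)
- light_seal (a point): Middle of the black rubber light seal, 124 x 112 x 5 mm, on the underside of the lid (not to be touched); moves with the lid
- rod (a joint): How far the cell-changer rod is pulled out of the front face, in m: 0 = fully in against its stop, 0.045 = fully out; starts 0.020 to 0.045. Slides along the photometer's x with 2 N of friction and stays where it is left; pushing to +x takes it in
- knob_end (a point): Centre of the flat outer end face of the rod's black knob (diameter 20, length 20 mm, lying along the photometer's x, on an 8 mm steel rod). 68 mm above the bench; at (-208, 105, 68) mm in the photometer's frame when the rod is fully in, so it then still stands 48 mm out of the front face. Its x axis is the photometer's
- knob_mid (a point): Centre of the same knob, 10 mm behind its end face
- cells (a point): Middle of the tops of the four cells (cuvettes, 12.5 mm square, one with a white cap and three with blue caps, in a row along x, tops at z = 106 mm) in the carriage inside the compartment, moving with the rod (not to be touched)
- zero_key (a joint): Travel of the green zero key in m: 0 = up, 0.005 = fully down. Spring key: 1.5 N to start, 4 N fully down; comes back up when let go
- zero_key_top (a point): Centre of the top of the green key, a 20 mm square cap 8 mm proud of the console, the rightmost (lowest y) of three keys in a row 50 mm apart along the photometer's y, 50 mm up the slope from the front face. Its z axis is normal to the sloping console (0.25 rad from vertical, leaning to the front); the key moves down along it
- mode_key (a joint): Travel of the middle key, grey, in m (0 = up, 0.005 = down); to be left alone
- print_key (a joint): Travel of the left key, grey, in m (0 = up, 0.005 = down); to be left alone
- wash_bottle: White wash bottle with blue cap and thin spout, diameter 64, height 180 mm, to the right of the photometer; origin at the centre of its underside, as for the next four
- beaker: Glass beaker, diameter 68, height 85 mm, standing near the front left or front right corner of the photometer
- flask: Stoppered volumetric flask, greatest diameter 60, height 146 mm, standing near the other front corner
- vial_a: Amber vial with white cap, diameter 26, height 58 mm, in front of the photometer, between the rod and the right end
- vial_b: Amber vial with red cap, same size, near the other vial
- cuvette_box: White cuvette box with blue lid, 72 x 102 x 50 mm, standing on the photometer's top at the rear left, behind the lid's hinge; origin at the centre of its underside

How it is judged:
By the outcome, as a careful person would: the job done as asked, in the order asked, and still so for the second after the job is handed in, with the robot touching nothing.
It also fails if it takes over 58 s, if anything falls off the work surface, if the arm or the gripper's body presses on something with over 40 N, if the wrist force passes 120 N, or if a joint passes its speed limit or range.

ROBOT

A 7-joint arm with a two-finger parallel gripper is mounted at the origin on the work surface. World frame = base frame: x ahead of the robot, y to its left, z up, the work surface at z = 0. Lengths are in mm, angles in rad, forces in N, time in s.
With the tool pointing down it reaches from about 425 to 1025 mm from the base axis. Payload 9.4 kg.
Tool frame: the origin (TCP) lies on the centre line of the jaws, within the pads' length; the fingertips stand 14 mm ahead of it and the grasp point (between the pads) lies 5 mm behind it; z points along the fingers, y is the direction in which the jaws open and shut (so a half turn about z gives the same grasp; the last joint's range is limited). The gripper opens to 93 mm and grips with 3 to 60 N. Pads are 15 mm wide; open, the fingers measure 128 mm over their backs; the gripper's body (75 mm by 188 mm) begins 65 mm behind the grasp point.
Start: joints at [-1.232, 0.599, -0.003, 1.599, 0.002, 0.943, -0.08], TCP at [292.847, 663.223, 232.618] pointing down, gripper open.
Joint ranges: [-2.57, 2.57], [-0.35, 1.97], [-1.29, 1.29], [0.11, 2.56], [-1.05, 4.19], [0.11, 1.86], [-2.63, 2.63]. Speed limits (rad/s): [2.22, 2.22, 3.01, 3.01, 3.14, 3.14, 3.14].

INTERFACE

Orientations are given as a rotation vector (axis times angle).
In Python, from plant import manip gives the robot as it stands. The module is installed in compiled form; this text tells all that it offers.
- The arm moves only by the shell command python3 -m inch 'ROWS' [FORCE]. ROWS is JSON, a list of rows, each a list of 3 entries, a list of its own where there are three numbers: the finger opening in m, from 0 to 0.093, then the shift along the world's x, y, z in m, then the turn, a rotation vector about the world's x, y, z in degrees. In form: [[grip, [x, y, z], [wx, wy, wz]], ...]. A call has 1 to 20 rows; each row shifts and turns the commanded pose from where the row before left it; what a row does not reach is not made up. A row lasts 1/10 s, in which the tool goes at most 50 mm and 8.59 degrees, less where a joint would pass 70% of its speed; a pose out of reach is approached as far as the arm can. A call with a gripper value outside its range is refused whole. The fingers move at their own pace and stop on an object; FORCE is the grip in N (left out, the last holds). Time passes only in rows, so rows that do not move let the fingers close. It gives the time, the measured TCP pose, the force and the opening at its end, in the units of the state.
- manip.get_obs(): the state, without advancing time (a new reading comes with each control period).
- manip.read_camera(name): name is "side" or "top" or "wrist"; returns the picture (384x512x3 uint8, red, green, blue); there is no depth.
- manip.camera_model(name): a dict with "fx", "fy", "cx", "cy" (pixels), "world_from_camera" (4x4, takes a point from camera to world coordinates); the wrist camera has in their place "T_tool_cam" (4x4, takes a point from camera to tool coordinates, whose origin is the TCP and whose axes are the flange's). Camera axes: x right, y down, z forward; pixel columns grow to the right and rows downward; lengths in mm; the calibration is good to about 2 mm. The wrist camera is an equidistant fisheye: a pixel r from the principal point sees the ray r / f radians off the axis. A picture is of the moment at which its call begins: read the wrist's pose just before it. camera_model takes no time and is no camera call.
- manip.sign_off(): hands the job in, once; it reports no verdict.
Trained networks look in the newest picture that a camera, given by its name, has taken for a name from the list of things; names that differ only in an ending like _2 or _b are one class to them, and where a whole thing is asked for, a point or a joint stands for the part that bears it (a point fixed in the world has none). Each returns a list of dicts, best first, with "confidence" (0 to 1); they miss things now and then, are a little off and sometimes report something else, mostly with a low value. They report only what shows in the picture. A call takes as long as a camera call.
- manip.look_for(thing, camera): "uv" ([column, row] in pixels, amid what is visible of it).
The state is a dict: "time_s": time; "joint_positions": joint angles; "dq": joint speeds; "joint_efforts": joint torques, N m; "eef_pos": TCP position; "eef_rot": TCP orientation; "force": force on the tool from outside, world axes, zero at the start; "moment": the same for the moment, N m; "width": opening from 0.0 (shut) to 1.0 (fully open).
Only numpy, scipy, OpenCV 4.12 (cv2) and the standard library are available. Lean on these libraries where they do the work, as an engineer would, in place of code of your own. Each camera call takes 0.05 s, during which the arm holds its last target.

## Working session

There is one attempt and no reset: what is moved stays moved. The work goes in short steps, Python scripts to look and compute and a shell command to move; the robot and the scene stay as the last step left them, time stands still between calls to the robot, and variables do not carry over. Pictures are saved under pics/ and viewed, and the job is handed in when it is done.

```bash
mkdir -p pics; python3 - <<'E'
from plant import manip
import cv2
o=manip.get_obs(); print({k:o[k] for k in('time_s','eef_pos','eef_rot','force','width')})
for c in('side','top','wrist'):
    im=manip.read_camera(c); cv2.imwrite(f'pics/a_{c}.png',im[:,:,::-1])
    print(c,manip.camera_model(c))
    for t in('knob_end','zero_key_top','lid_front','lid_lip','lid_hinge','mode_key','print_key','cells','vial_a','beaker','flask','wash_bottle'):
        if c!='wrist':
            r=manip.look_for(t,c); print(t,[(x['uv'],round(x['confidence'],2)) for x in r[:3]])
E
```

```text
{'time_s': 0.0, 'eef_pos': array([292.6624444 , 662.77407239, 231.72914664]), 'eef_rot': array([-6.48341003e-01, -3.07376354e+00,  2.53437357e-03]), 'force': array([ 0.56703697,  0.41297181, -0.35866864]), 'width': 0.9985845222038531}
side {'fx': 475.0923855196422, 'fy': 475.0923855196422, 'cx': 256.475315970361, 'cy': 188.26663992080327, 'world_from_camera': array([[ 7.34603554e-01, -4.91241315e-01,  4.68016655e-01,
         1.02732060e+02],
       [-6.78337717e-01, -5.16812797e-01,  5.22266670e-01,
        -6.73747682e+02],
       [-1.46819696e-02, -7.01132301e-01, -7.12880029e-01,
         9.05325237e+02],
       [ 0.00000000e+00,  0.00000000e+00,  0.00000000e+00,
         1.00000000e+00]])}
knob_end [([255.0, 180.3], 0.62)]
zero_key_top [([260.4, 266.8], 0.53)]
lid_front [([375.8, 298.2], 0.73), ([267.0, 140.1], 0.66)]
lid_lip [([270.9, 141.2], 0.58)]
lid_hinge [([264.7, 135.9], 0.6)]
mode_key [([306.5, 233.3], 0.38)]
print_key [([292.2, 221.2], 0.57)]
cells [([254.0, 183.3], 0.64)]
vial_a [([259.9, 270.6], 0.81), ([231.8, 253.8], 0.65)]
beaker [([316.5, 301.7], 0.96), ([319.5, 1
[... 985 characters left out ...]
 0.34)]
vial_a [([293.1, 160.8], 0.58), ([280.0, 245.0], 0.52), ([307.3, 240.3], 0.44)]
beaker [([365.2, 237.8], 0.72)]
flask [([186.6, 212.3], 0.73), ([339.9, 201.6], 0.34)]
wash_bottle [([385.8, 208.3], 0.73), ([363.4, 237.4], 0.26)]
wrist {'fx': 297.3186396354542, 'fy': 297.3186396354542, 'cx': 253.02198241768033, 'cy': 191.79747751746933, 'T_tool_cam': array([[ 3.00035622e-04, -9.64384921e-01, -2.64502615e-01,
         7.44122284e+01],
       [ 9.99999955e-01,  2.90954811e-04,  7.35084458e-05,
         8.99727406e-01],
       [ 6.06787152e-06, -2.64502625e-01,  9.64384965e-01,
        -1.52304165e+02],
       [ 0.00000000e+00,  0.00000000e+00,  0.00000000e+00,
         1.00000000e+00]])}
```

View images.

View pics/a_side.png

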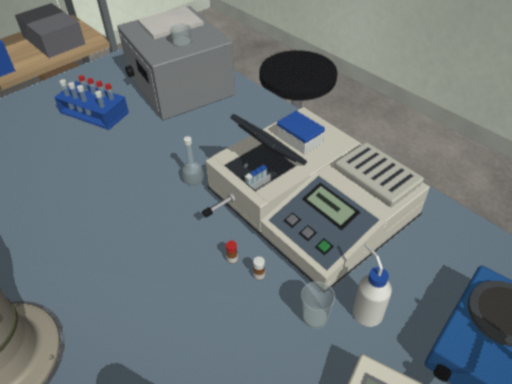

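View pics/a_top.png

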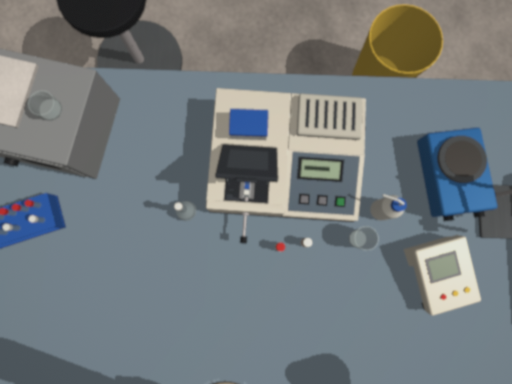

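```bash
python3 - <<'E'
import cv2
a=cv2.imread('pics/a_side.png')[100:350,160:420]; cv2.imwrite('pics/a_side2.png',cv2.resize(a,None,fx=3,fy=2.4*1,interpolation=cv2.INTER_CUBIC))
a=cv2.imread('pics/a_top.png')[90:270,160:400]; cv2.imwrite('pics/a_top2.png',cv2.resize(a,None,fx=3.3,fy=3.3,interpolation=cv2.INTER_CUBIC))
E
```

```text
(no output)
```

View pics/a_side2.png

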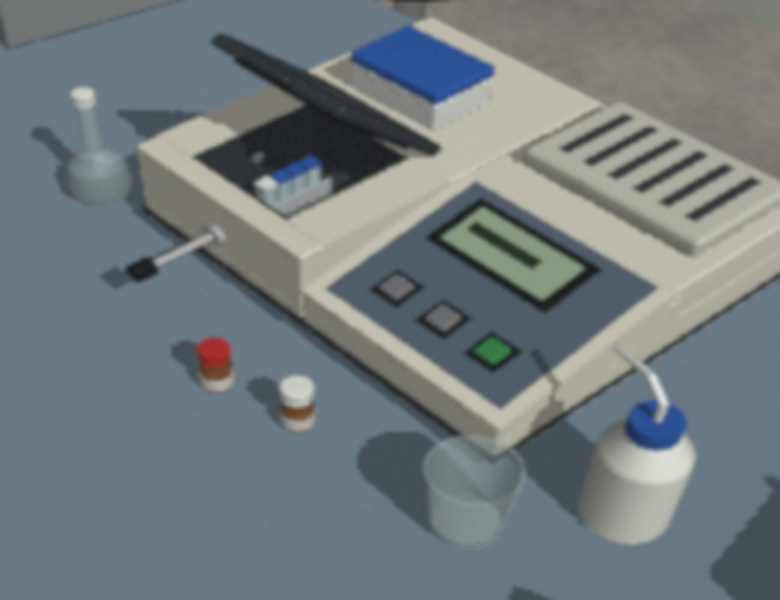

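View pics/a_top2.png

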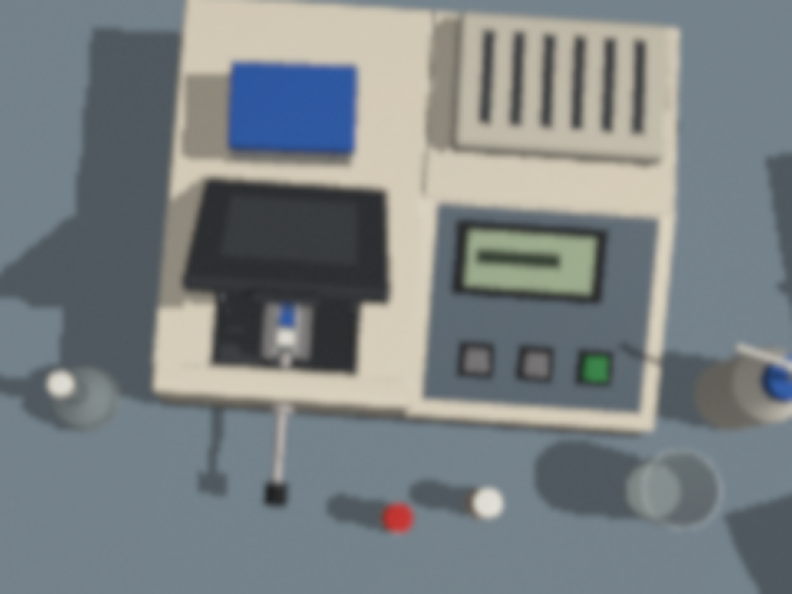

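```bash
cat > h.py <<'E'
import numpy as np, cv2
from scipy.optimize import least_squares
from scipy.spatial.transform import Rotation as R
from plant import manip
CM={c:manip.camera_model(c) for c in('side','top')}
def proj(c,P):
    m=CM[c];T=np.linalg.inv(m['world_from_camera']);P=np.atleast_2d(P)
    q=P@T[:3,:3].T+T[:3,3]
    return np.c_[m['fx']*q[:,0]/q[:,2]+m['cx'],m['fy']*q[:,1]/q[:,2]+m['cy']]
def w(p,P):
    c,s=np.cos(p[2]),np.sin(p[2]);P=np.atleast_2d(P).astype(float)
    return np.c_[p[0]+c*P[:,0]-s*P[:,1],p[1]+s*P[:,0]+c*P[:,1],P[:,2]]
def key(y):
    n=np.array([-np.sin(.25),0,np.cos(.25)]);u=np.array([np.cos(.25),0,np.sin(.25)])
    return np.array([-160,y,72])+50*u+8*n
def lidpt(a,d,y=0,h=14): # d from hinge, h off underside
    return np.array([10-d*np.cos(a)-h*np.sin(a)*-1*-1,105+y,118.5+d*np.sin(a)+h*np.cos(a)])
E
python3 - <<'E'
from h import *
# p: x,y,yaw, ykey, rod
obs=[('top',(340.3,201.2),0),('top',(322.4,200),50),('top',(304.2,198.8),100),('side',(324.3,246.25),0),('side',(307.7,232.5),50),('side',(292.3,219.6),100)]
def res(p):
    r=[]
    for c,uv,dy in obs: r.append(proj(c,w(p,key(p[3]+dy)))[0]-uv)
    r.append(proj('top',w(p,[-160,210,118]))[0]-(206,208.8))
    r.append(proj('side',w(p,[-160,210,118]))[0]-(207.3,161.7))
    r.append(proj('top',w(p,[180,210,118]))[0]-(217,90.5))
    r.append(proj('top',w(p,[-208-p[4],105,68]))[0]-(243.3,242.4))
    r.append(proj('side',w(p,[-208-p[4],105,68]))[0]-(205,213.2))
    return np.ravel(r)
s=least_squares(res,[700,-100,0,-150,30],loss='soft_l1')
np.set_printoptions(precision=2,suppress=True)
print(s.x,'\n',res(s.x).reshape(-1,2))
p=s.x
np.save('p.npy',p)
K=w(p,key(p[3]))[0];print('key',K,'knob',w(p,[-208-p[4],105,68]),'in',w(p,[-208,105,68]))
for a in(.75,.85,.95,1.05):
    print(a,*[np.r_[proj(c,w(p,[lidpt(a,160,-75),lidpt(a,160,75)])).ravel()] for c in('top','side')], w(p,lidpt(a,140)))
E
```

```text
[ 743.6  -152.75   -0.04 -155.46   32.86] 
 [[ 1.27  0.18]
 [ 1.07  0.19]
 [ 1.16  0.21]
 [-0.45 -0.64]
 [-0.39 -0.53]
 [-0.7  -0.59]
 [ 0.69 -0.26]
 [-3.06 -1.29]
 [-0.37 -2.93]
 [ 0.89 -0.55]
 [-0.19  0.77]]
key [ 624.36 -303.88   92.12] knob [[506.81 -38.87  68.  ]] in [[539.64 -40.09  68.  ]]
0.75 [278.55 190.11 215.15 185.96] [265.45 152.07 222.35 119.87] [[645.59 -44.03 224.17]]
0.85 [279.14 185.03 215.11 180.84] [269.15 146.3  225.68 114.46] [[654.65 -44.37 232.92]]
0.95 [279.72 179.45 215.16 175.22] [273.28 140.74 229.46 109.28] [[664.73 -44.74 240.52]]
1.05 [280.29 173.46 215.3  169.19] [277.76 135.47 233.63 104.41] [[675.75 -45.15 246.91]]
```

```bash
sed -i 's/-h\*np.sin(a)\*-1\*-1/+h*np.sin(a)/' h.py
python3 - <<'E'
from h import *
np.set_printoptions(precision=1,suppress=True)
p=np.load('p.npy')
for a in(.65,.75,.85,.95,1.05):
  for h in (0,14):
    print(a,h,*[np.r_[proj(c,w(p,[lidpt(a,160,-75,h),lidpt(a,160,75,h)])).ravel()] for c in('top','side')], w(p,lidpt(a,140)))
a=.8
for c in('side','top'):
    im=cv2.imread(f'pics/a_{c}.png'); im=cv2.resize(im,None,fx=3,fy=3,interpolation=cv2.INTER_CUBIC)
    def L(P,col=(0,0,255),cl=True): cv2.polylines(im,[np.int32(proj(c,w(p,P))*3+1)],cl,col,1,cv2.LINE_AA)
    L([[-160,210,118],[180,210,118],[180,0,118],[-160,0,118]]); L([[-160,-210,0],[-160,210,0],[-160,210,118]],cl=False)
    L([[-160,0,72],[-160,-210,72]],cl=False)
    L([[-135,45,118],[-5,45,118],[-5,165,118],[-135,165,118]],(0,255,255))
    for h in(0,14): L([lidpt(a,0,-75,h),lidpt(a,0,75,h),lidpt(a,160,75,h),lidpt(a,160,-75,h)],(0,255,0))
    L([[-208-p[4],105,68],[-188-p[4],105,68]],(255,0,255))
    for d in(0,50,100):
        q=proj(c,w(p,key(p[3]+d)))[0]*3+1; cv2.circle(im,tuple(np.int32(q)),3,(0,0,255),-1)
    im=im[290:890,470:1270] if c=='side' else im[250:850,480:1270]
    cv2.imwrite(f'pics/b_{c}.png',im)
E
```

```text
0.65 0 [277.8 191.8 216.  187.8] [265.2 160.1 222.7 127.7] [[654.6 -44.4 214.4]]
0.65 14 [278.3 187.6 215.8 183.6] [268.1 154.5 225.3 122.4] [[654.6 -44.4 214.4]]
0.75 0 [278.4 186.8 215.8 182.7] [268.8 153.7 225.9 121.7] [[664.7 -44.7 224.2]]
0.75 14 [279.  182.2 215.8 178. ] [272.1 148.2 228.9 116.5] [[664.7 -44.7 224.2]]
0.85 0 [279.1 181.3 215.8 177.2] [272.8 147.5 229.5 115.9] [[675.7 -45.1 232.9]]
0.85 14 [279.6 176.2 215.8 172. ] [276.5 142.1 232.8 110.8] [[675.7 -45.1 232.9]]
0.95 0 [279.7 175.3 215.9 171.1] [277.2 141.4 233.5 110.2] [[687.5 -45.6 240.5]]
0.95 14 [280.3 169.8 215.9 165.6] [281.2 136.2 237.2 105.4] [[687.5 -45.6 240.5]]
1.05 0 [280.3 168.9 216.  164.7] [281.9 135.6 237.9 104.8] [[700.  -46.1 246.9]]
1.05 14 [280.9 163.2 216.1 158.9] [286.1 130.7 241.8 100.3] [[700.  -46.1 246.9]]
```

View pics/b_side.png

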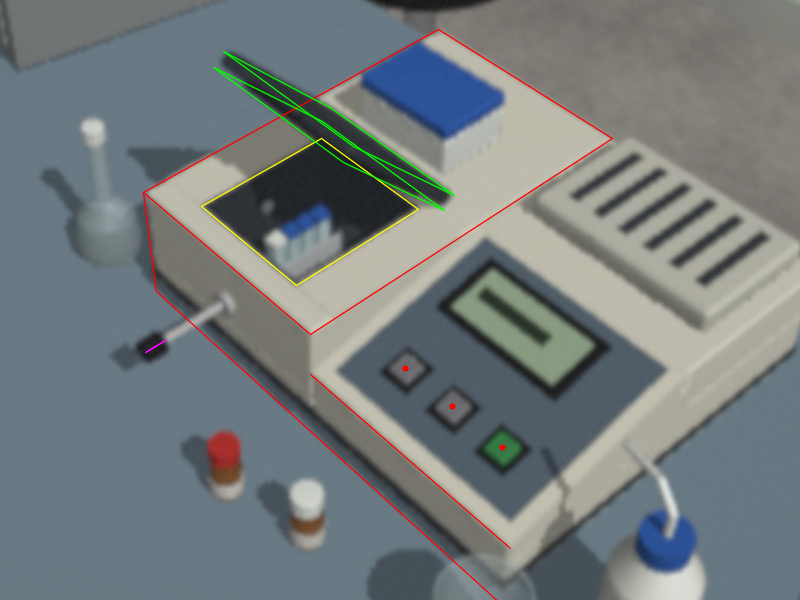

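View pics/b_top.png

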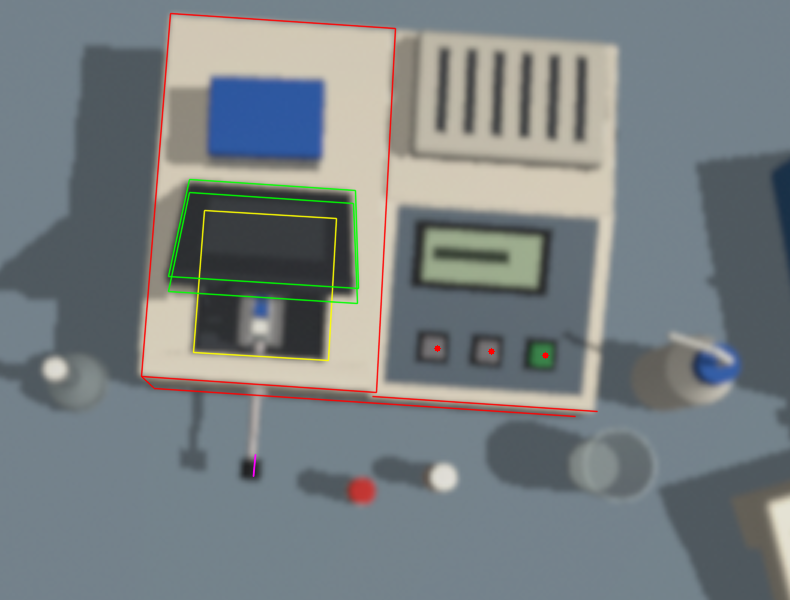

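```bash
cat >> h.py <<'E'
def ray(c,uv):
    m=CM[c];T=m['world_from_camera'];d=np.array([(uv[0]-m['cx'])/m['fx'],(uv[1]-m['cy'])/m['fy'],1])
    return T[:3,3],T[:3,:3]@d
def tri(a,b):
    (o1,d1),(o2,d2)=ray('side',a),ray('top',b)
    s=np.linalg.lstsq(np.c_[d1,-d2],o2-o1,rcond=None)[0]
    A,B=o1+s[0]*d1,o2+s[1]*d2
    return (A+B)/2,np.linalg.norm(A-B)
E
python3 - <<'E'
from h import *
np.set_printoptions(precision=1,suppress=True)
for n,a,b in [('spouttip',(366,249),(387,197)),('bottlecap',(378,276),(397,206)),('flasktop',(187.5,141),(178.5,206.5)),('red',(231.5,246),(280.5,247)),('white',(259,262.5),(307.5,242.5)),('green',(324.3,246.25),(340.3,201.2)),('knobmid',(207.5,211.5),(243.3,239.7)),('beakerTop',(317.5,291),(367,238)),('knobend',(205,213.2),(243.3,242.4)),('lidFL',(231.7,115.8),(216,177.9))]:
    print(n,*tri(a,b))
o=manip.get_obs();r=R.from_rotvec(o['eef_rot']).as_matrix();print(r)
E
```

```text
spouttip [ 628.3 -400.3  169.3] 1.7130895149747054
bottlecap [ 613.3 -441.7  136. ] 6.896605363671619
flasktop [594.2 134.1 135.6] 2.7121351652307397
red [ 497.1 -142.3   51.1] 4.018199674728922
white [ 511.5 -218.1   51.2] 3.5772707987579975
green [ 626.4 -302.5   86.3] 2.264733185768793
knobmid [514.1 -37.2  69.3] 3.5482512579514838
beakerTop [ 526.8 -371.7   97.7] 2.53187480972898
knobend [506.6 -37.4  69.3] 3.319740503435697
lidFL [655.5  28.4 239. ] 6.2104711061382325
[[-0.9  0.4  0. ]
 [ 0.4  0.9 -0. ]
 [-0.  -0.  -1. ]]
```

```bash
python3 -m inch '[[0,[0.011,-0.044,0],[0,0,7.2]],[0,[0.011,-0.044,0],[0,0,7.2]],[0,[0.011,-0.044,0],[0,0,7.1]],[0,[0.011,-0.044,0],[0,0,0]],[0,[0.011,-0.044,0],[0,0,0]],[0,[0.011,-0.044,0],[0,0,0]],[0,[0.011,-0.044,0],[0,0,0]],[0,[0.011,-0.044,0],[0,0,0]],[0,[0.011,-0.044,0],[0,0,0]],[0,[0.011,-0.044,0],[0,0,0]],[0,[0.011,-0.044,0],[0,0,0]],[0,[0.011,-0.044,0],[0,0,0]],[0,[0.011,-0.044,0],[0,0,0]],[0,[0.011,-0.044,0],[0,0,0]],[0,[0.011,-0.044,0],[0,0,0]],[0,[0.011,-0.040,0],[0,0,0]],[0,[0,0,0],[0,0,0]]]' 10
```

```text
time_s: 3.05
eef_pos: [469.9, -42.2, 232.9]
eef_rot: [0.076, 3.139, -0.003]
force: [0.4, -0.1, 0.3]
width: 0.005
```

```bash
python3 - <<'E'
from h import *
for c in('side','top','wrist'):
    im=manip.read_camera(c)[:,:,::-1].copy()
    if c!='wrist':
        o=manip.get_obs();r=R.from_rotvec(o['eef_rot']).as_matrix()
        q=proj(c,o['eef_pos']+14*r[:,2])[0]; print(c,q)
        x0=int(q[0])-80;y0=int(q[1])-80;x0=max(x0,0);y0=max(y0,0)
        im=cv2.resize(im[y0:y0+180,x0:x0+200],None,fx=3.3,fy=3.3,interpolation=cv2.INTER_CUBIC)
        cv2.drawMarker(im,tuple(np.int32((q-[x0,y0])*3.3)),(0,0,255),0,12,1)
    cv2.imwrite(f'pics/c_{c}.png',im)
E
```

```text
side [184.15838124 175.55435869]
top [242.28904576 257.29723411]
```

View pics/c_side.png

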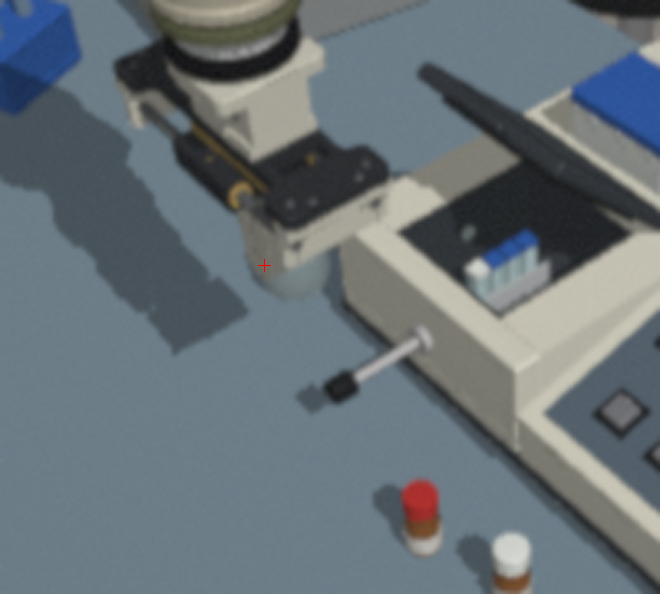

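View pics/c_wrist.png

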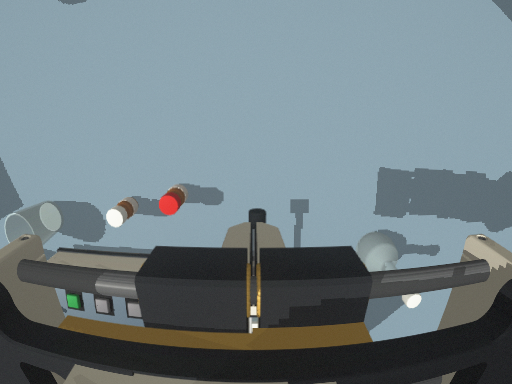

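```bash
python3 -m inch '[[0,[0,0.004,-0.03],[0,0,0]],[0,[0,0,-0.04],[0,0,0]],[0,[0,0,-0.04],[0,0,0]],[0,[0,0,-0.035],[0,0,0]],[0,[0,0,-0.018],[0,0,0]],[0,[0,0,0],[0,0,0]],[0,[0,0,0],[0,0,0]]]'; python3 - <<'E'
from h import *
im=manip.read_camera('side')[:,:,::-1]; cv2.imwrite('pics/d_side.png',cv2.resize(im[100:300,130:350],None,fx=3,fy=3,interpolation=2))
im=manip.read_camera('wrist')[:,:,::-1]; cv2.imwrite('pics/d_wrist.png',im)
E
```

```text
time_s: 3.9
eef_pos: [468.7, -31.5, 69.8]
eef_rot: [-0.06, -3.14, -0.001]
force: [-0.7, -0.1, -0.1]
width: 0.005
```

View pics/d_side.png

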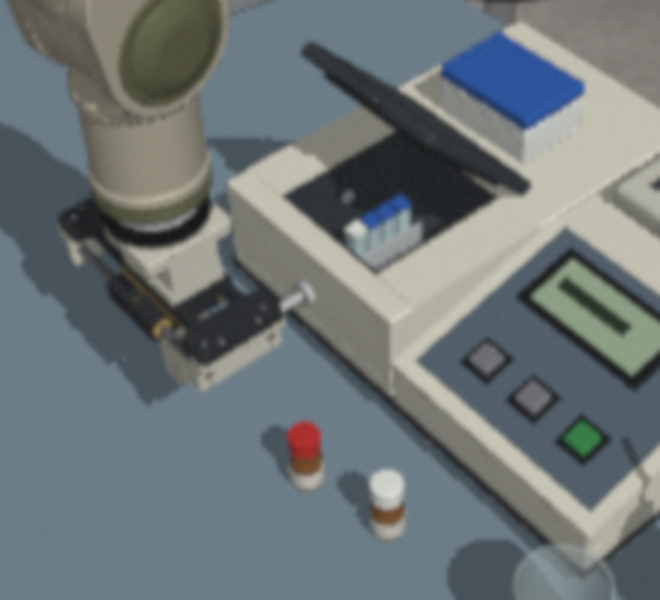

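View pics/d_wrist.png

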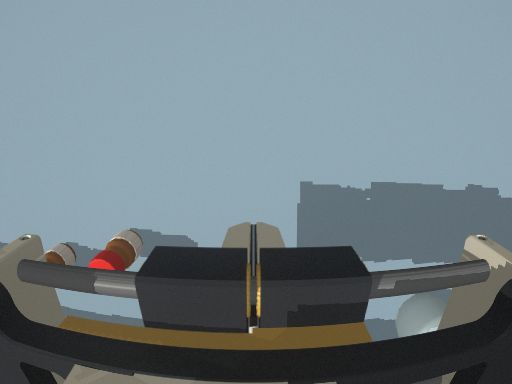

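```bash
python3 -m inch '[[0,[0,-0.005,0],[0,0,0]],[0,[0,0,0],[0,0,0]],[0,[0,0,0],[0,0,0]],[0,[0,0,0],[0,0,0]]]'; python3 - <<'E'
from h import *
o=manip.get_obs();print(o['eef_pos'],o['eef_rot'],o['force'],np.abs(o['dq']).max())
E
```

```text
time_s: 4.4
eef_pos: [469.0, -37.9, 70.0]
eef_rot: [0.064, 3.14, 0.0]
force: [0.4, 0.3, -0.6]
width: 0.004
[468.99037837 -37.88658476  69.96134887] [6.41859884e-02 3.14023911e+00 1.18328318e-04] [ 0.40906996  0.33757839 -0.61273011] 0.003693770416318394
```

```bash
python3 -m inch '[[0,[0.01,0,0],[0,0,0]],[0,[0.01,0,0],[0,0,0]],[0,[0.004,0,0],[0,0,0]],[0,[0.004,0,0],[0,0,0]],[0,[0.004,0,0],[0,0,0]],[0,[0.004,0,0],[0,0,0]],[0,[0.004,0,0],[0,0,0]],[0,[0.004,0,0],[0,0,0]],[0,[0.004,0,0],[0,0,0]],[0,[0.004,0,0],[0,0,0]]]'; python3 -m inch '[[0,[0.003,0,0],[0,0,0]],[0,[0.003,0,0],[0,0,0]]]';python3 -m inch '[[0,[0.003,0,0],[0,0,0]],[0,[0.002,0,0],[0,0,0]]]'
```

```text
time_s: 5.4
eef_pos: [521.1, -37.8, 69.6]
eef_rot: [-0.064, -3.141, 0.0]
force: [-1.8, -1.3, -0.2]
width: 0.002
time_s: 5.6
eef_pos: [527.1, -37.8, 69.6]
eef_rot: [0.064, 3.141, -0.0]
force: [-2.1, -1.6, -0.2]
width: 0.005
time_s: 5.8
eef_pos: [531.7, -37.8, 69.6]
eef_rot: [-0.064, -3.14, 0.0]
force: [-7.8, -0.7, 6.1]
width: 0.005
```

```bash
python3 -m inch '[[0,[0.002,0,0],[0,0,0]],[0,[0.001,0,0],[0,0,0]],[0,[0,0,0],[0,0,0]]]';  python3 - <<'E'
from h import *
im=manip.read_camera('side')[:,:,::-1]; cv2.imwrite('pics/e_side.png',cv2.resize(im[100:300,130:350],None,fx=3,fy=3,interpolation=2))
im=manip.read_camera('wrist')[:,:,::-1]; cv2.imwrite('pics/e_wrist.png',im)
E
```

```text
time_s: 6.1
eef_pos: [531.7, -37.8, 69.4]
eef_rot: [-0.063, -3.135, 0.0]
force: [-10.2, -1.0, 7.7]
width: 0.005
```

View pics/e_side.png

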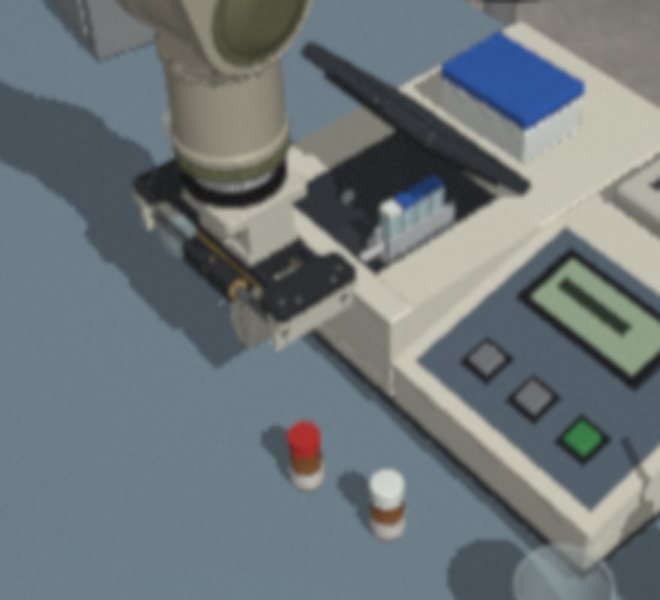

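```bash
python3 -m inch '[[0,[-0.008,0,0],[0,0,0]],[0,[-0.005,0,0.004],[0,0,0]],[0,[0,0,0.005],[0,0,0]],[0,[0.004,0,0],[0,0,0]],[0,[0.003,0,0],[0,0,0]],[0,[0.001,0,0],[0,0,0]]]'; for i in 1 2 3; do python3 -m inch '[[0,[0.001,0,0],[0,0,0]],[0,[0.001,0,0],[0,0,0]]]';done
```

```text
time_s: 6.8
eef_pos: [530.9, -37.7, 78.7]
eef_rot: [0.063, 3.14, 0.0]
force: [0.7, 0.4, -0.6]
width: 0.008
time_s: 7.0
eef_pos: [531.6, -37.8, 78.4]
eef_rot: [-0.064, -3.14, 0.0]
force: [-1.6, 0.3, 0.7]
width: 0.005
time_s: 7.2
eef_pos: [531.7, -37.8, 78.3]
eef_rot: [-0.063, -3.137, 0.0]
force: [-8.1, 0.2, 6.6]
width: 0.008
time_s: 7.4
eef_pos: [531.8, -37.8, 78.2]
eef_rot: [-0.063, -3.133, 0.001]
force: [-11.7, 1.5, 9.5]
width: 0.006
```

```bash
python3 -m inch '[[0,[-0.015,0,0],[0,0,0]],[0,[-0.03,0,0],[0,0,0]],[0,[-0.03,0,0.01],[0,0,0]],[0,[0,0,0.045],[0,0,0]],[0,[0,0,0.045],[0,0,0]],[0,[0,0,0.045],[0,0,0]],[0,[0,0,0.045],[0,0,0]],[0,[0,0,0.045],[0,0,0]],[0,[0,0,0.015],[0,0,0]],[0,[0,0,0],[0,0,0]]]'; python3 - <<'E'
from h import *
p=np.load('p.npy');a=.82
for c in('side','top'):
    im=cv2.resize(manip.read_camera(c)[:,:,::-1].copy(),None,fx=3,fy=3,interpolation=2)
    def L(P,col=(0,0,255),cl=True): cv2.polylines(im,[np.int32(proj(c,w(p,P))*3+1)],cl,col,1,cv2.LINE_AA)
    L([[-208,105,68],[-188,105,68]],(255,0,255))
    for h in(0,14): L([lidpt(a,0,-75,h),lidpt(a,0,75,h),lidpt(a,160,75,h),lidpt(a,160,-75,h)],(0,255,0))
    im=im[290:890,470:1270] if c=='side' else im[250:850,480:1270]
    cv2.imwrite(f'pics/f_{c}.png',im)
E
```

```text
time_s: 8.4
eef_pos: [462.1, -37.8, 331.2]
eef_rot: [0.064, 3.135, 0.0]
force: [-0.4, -0.2, 0.0]
width: 0.007
```

View pics/f_side.png

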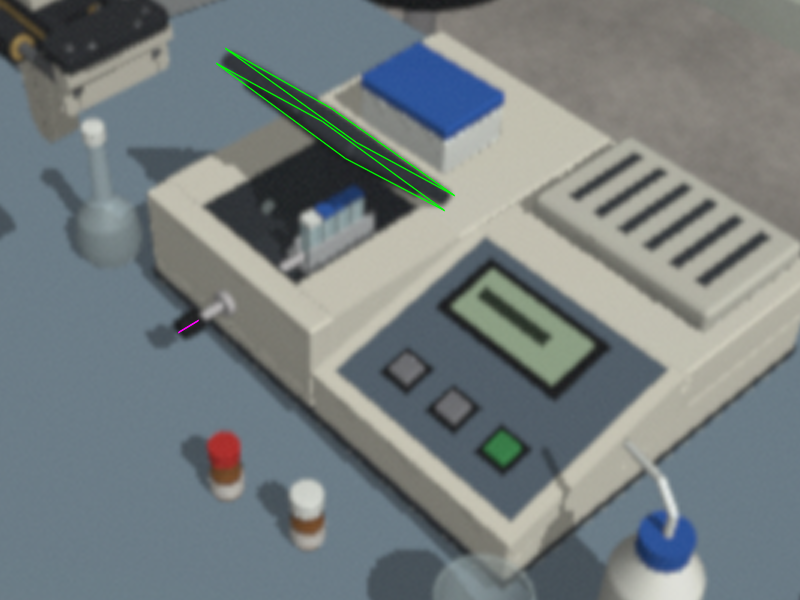

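View pics/f_top.png

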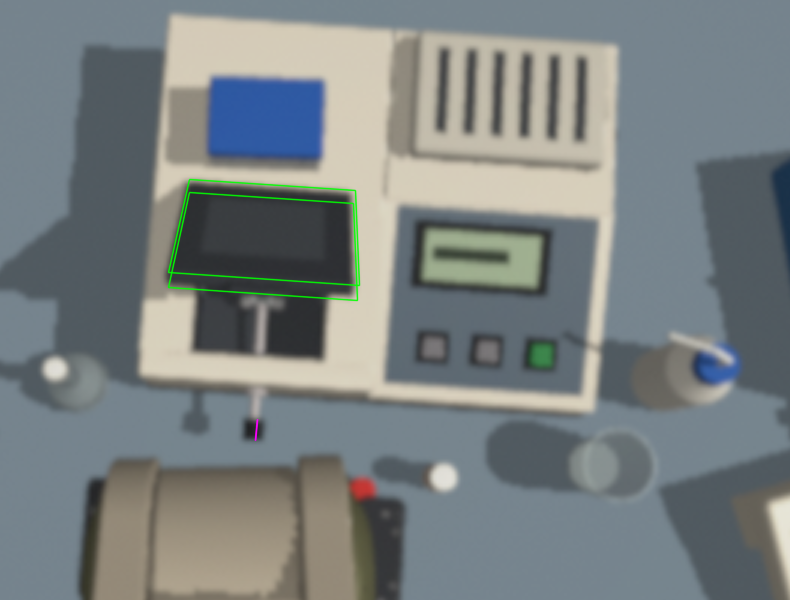

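```bash
python3 -m inch '[[0,[0.045,-0.002,0],[0,0,0]],[0,[0.045,-0.002,0],[0,0,0]],[0,[0.045,-0.002,0],[0,0,0]],[0,[0.045,0,0],[0,0,0]],[0,[0.042,0,0],[0,0,0]],[0,[0,0,-0.03],[0,0,0]],[0,[0,0,-0.03],[0,0,0]],[0,[0,0,0],[0,0,0]],[0,[0,0,0],[0,0,0]],[0,[0,0,0],[0,0,0]]]'; python3 - <<'E'
from h import *
for c in('side','top'):
    im=cv2.resize(manip.read_camera(c)[:,:,::-1].copy(),None,fx=3,fy=3,interpolation=2)
    o=manip.get_obs()
    im=im[150:750,470:1270] if c=='side' else im[250:850,480:1270]
    cv2.imwrite(f'pics/g_{c}.png',im)
E
```

```text
time_s: 9.5
eef_pos: [683.3, -43.9, 269.6]
eef_rot: [0.064, 3.14, -0.0]
force: [-0.4, -1.0, 0.2]
width: 0.002
```

View pics/g_side.png

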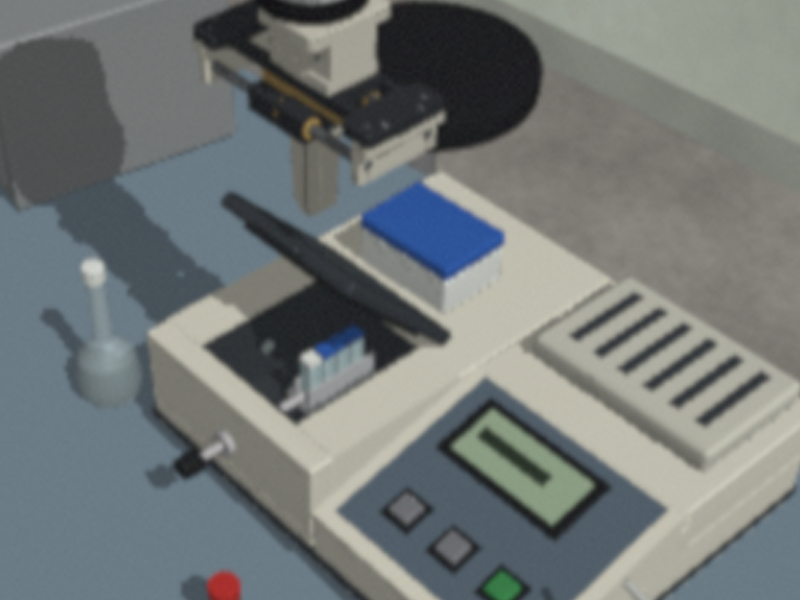

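```bash
python3 - <<'E'
from h import *
p=np.load('p.npy'); pr=None
for a in np.arange(.9,-.01,-.05):
    q=w(p,lidpt(a,140))[0]; t=q+[7.5,0,14]
    print(round(a,2),np.round(t,1), None if pr is None else np.round(t-pr,1)); pr=t
E
python3 -m inch '[[0,[0,0,-0.01],[0,0,0]],[0,[0,0,-0.004],[0,0,0]],[0,[0,0,-0.003],[0,0,0]],[0,[0,0,-0.002],[0,0,0]]]'; python3 -m inch '[[0,[0,0,-0.002],[0,0,0]],[0,[0,0,-0.002],[0,0,0]]]'
```

```text
0.9 [689.  -45.4 250.9] None
0.85 [683.2 -45.1 246.9] [-5.8  0.2 -3.9]
0.8 [677.6 -44.9 242.7] [-5.6  0.2 -4.2]
0.75 [672.2 -44.7 238.2] [-5.4  0.2 -4.5]
0.7 [667.  -44.5 233.4] [-5.2  0.2 -4.8]
0.65 [662.1 -44.4 228.4] [-4.9  0.2 -5. ]
0.6 [657.4 -44.2 223.1] [-4.7  0.2 -5.3]
0.55 [653.  -44.  217.6] [-4.4  0.2 -5.5]
0.5 [648.9 -43.9 211.9] [-4.1  0.2 -5.7]
0.45 [645.1 -43.7 206. ] [-3.8  0.1 -5.9]
0.4 [641.6 -43.6 199.9] [-3.5  0.1 -6.1]
0.35 [638.4 -43.5 193.7] [-3.2  0.1 -6.3]
0.3 [635.5 -43.4 187.2] [-2.9  0.1 -6.4]
0.25 [632.9 -43.3 180.7] [-2.6  0.1 -6.5]
0.2 [630.7 -43.2 174. ] [-2.2  0.1 -6.7]
0.15 [628.8 -43.1 167.3] [-1.9  0.1 -6.8]
0.1 [627.2 -43.1 160.4] [-1.6  0.1 -6.9]
0.05 [626.  -43.  153.5] [-1.2  0.  -6.9]
-0.0 [625.1 -43.  146.5] [-0.9  0.  -7. ]
time_s: 10.0
eef_pos: [682.7, -43.8, 249.2]
eef_rot: [-0.063, -3.141, 0.0]
force: [-0.4, 0.5, 0.2]
width: 0.001
time_s: 10.2
eef_pos: [682.9, -43.7, 245.5]
eef_rot: [0.064, 3.141, 0.0]
force: [-0.2, -0.7, 0.1]
width: 0.005
```

```bash
for i in 1 2 3; do python3 -m inch '[[0,[0,0,-0.0015],[0,0,0]],[0,[0,0,-0.0015],[0,0,0]]]';done
```

```text
time_s: 10.4
eef_pos: [683.2, -43.8, 242.9]
eef_rot: [0.064, 3.14, 0.0]
force: [1.7, 0.0, 4.1]
width: 0.006
time_s: 10.6
eef_pos: [683.2, -43.8, 240.0]
eef_rot: [0.064, 3.14, -0.0]
force: [2.1, 0.2, 2.7]
width: 0.006
time_s: 10.8
eef_pos: [682.9, -43.8, 236.7]
eef_rot: [0.064, 3.141, -0.0]
force: [-0.3, -0.4, 3.1]
width: 0.005
```

```bash
python3 -m inch '[[0,[-0.005,0,-0.002],[0,0,0]],[0,[-0.006,0,-0.003],[0,0,0]],[0,[-0.006,0,-0.004],[0,0,0]],[0,[-0.005,0,-0.005],[0,0,0]],[0,[-0.005,0,-0.005],[0,0,0]],[0,[-0.005,0,-0.005],[0,0,0]],[0,[-0.004,0,-0.005],[0,0,0]]]'; python3 -m inch '[[0,[-0.004,0,-0.006],[0,0,0]],[0,[-0.004,0,-0.006],[0,0,0]],[0,[-0.003,0,-0.006],[0,0,0]],[0,[-0.003,0,-0.006],[0,0,0]],[0,[-0.003,0,-0.006],[0,0,0]]]'
python3 - <<'E'
from h import *
for c in('side',):
    im=cv2.resize(manip.read_camera(c)[:,:,::-1].copy(),None,fx=3,fy=3,interpolation=2)
    im=im[150:750,470:1270] if c=='side' else im[250:850,480:1270]
    cv2.imwrite(f'pics/h_{c}.png',im)
E
```

```text
time_s: 11.5
eef_pos: [646.3, -43.7, 207.1]
eef_rot: [-0.064, -3.141, -0.0]
force: [2.8, -0.2, 2.4]
width: 0.004
time_s: 12.0
eef_pos: [629.6, -43.8, 177.1]
eef_rot: [-0.064, -3.141, 0.0]
force: [2.1, -0.1, 0.9]
width: 0.006
```

View pics/h_side.png

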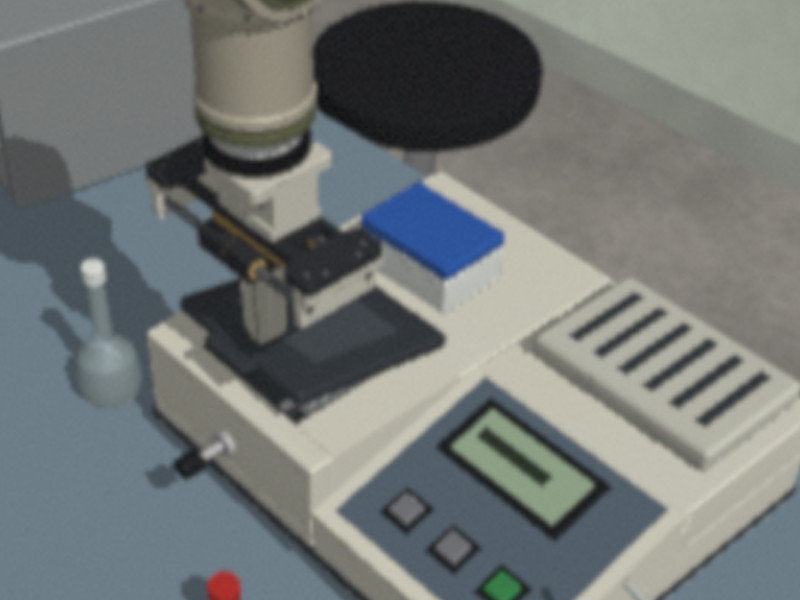

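```bash
python3 -m inch '[[0,[-0.001,0,-0.004],[0,0,0]],[0,[-0.001,0,-0.004],[0,0,0]],[0,[-0.001,0,-0.004],[0,0,0]],[0,[0,0,-0.004],[0,0,0]],[0,[0,0,-0.003],[0,0,0]],[0,[0,0,-0.003],[0,0,0]]]'; for i in 1 2 ; do python3 -m inch '[[0,[0,0,-0.0015],[0,0,0]],[0,[0,0,-0.0015],[0,0,0]]]';done
```

```text
time_s: 12.65
eef_pos: [626.8, -43.8, 155.3]
eef_rot: [-0.064, -3.141, 0.0]
force: [-0.9, -0.8, 2.3]
width: 0.011
time_s: 12.85
eef_pos: [626.9, -43.8, 152.5]
eef_rot: [-0.064, -3.141, 0.0]
force: [-0.0, -0.2, 1.9]
width: 0.004
time_s: 13.05
eef_pos: [626.9, -43.8, 149.6]
eef_rot: [0.064, 3.141, -0.0]
force: [-2.2, 0.8, 1.3]
width: 0.005
```

```bash
for i in 1 2 ; do python3 -m inch '[[0,[0,0,-0.0015],[0,0,0]],[0,[0,0,-0.001],[0,0,0]]]';done
```

```text
time_s: 13.25
eef_pos: [626.8, -43.8, 147.0]
eef_rot: [-0.064, -3.141, 0.0]
force: [-1.3, -0.3, 1.5]
width: 0.004
time_s: 13.45
eef_pos: [626.9, -43.8, 146.6]
eef_rot: [0.064, 3.14, 0.0]
force: [-9.7, 0.0, 31.1]
width: 0.003
```

```bash
python3 -m inch '[[0,[0,0,0.01],[0,0,0]],[0,[0,0,0.04],[0,0,0]],[0,[0,0,0.045],[0,0,0]],[0,[0,0,0.03],[0,0,0]]]'; python3 - <<'E'
from h import *
o=manip.get_obs();print(np.round(o['joint_positions'],2))
E
```

```text
time_s: 13.85
eef_pos: [627.7, -43.8, 272.6]
eef_rot: [0.064, 3.138, 0.0]
force: [0.4, -0.1, -0.5]
width: 0.005
[-0.02  0.44 -0.    1.79  0.    0.91  1.51]
```

```bash
python3 -m inch '[[0,[0,-0.02,0],[0,0,-8.2]],[0,[0,-0.02,0],[0,0,-8.2]],[0,[-0.002,-0.02,0],[0,0,-8.2]],[0,[-0.002,-0.02,0],[0,0,-8.2]],[0,[-0.002,-0.02,0],[0,0,-8.2]],[0,[-0.002,-0.02,0],[0,0,-8.2]],[0,[-0.002,-0.02,0],[0,0,-8.2]],[0,[-0.002,-0.02,0],[0,0,-8.2]],[0,[-0.002,-0.02,0],[0,0,-8.2]],[0,[-0.002,-0.02,0],[0,0,-8.2]],[0,[0,-0.02,0],[0,0,-8.0]],[0,[0,-0.02,-0.01],[-0.3,-7.2,0]],[0,[0,-0.019,-0.02],[-0.3,-7.1,0]],[0,[0,0,-0.03],[0,0,0]],[0,[0,0,0],[0,0,0]],[0,[0,0,0],[0,0,0]],[0,[0,0,0],[0,0,0]]]'; python3 - <<'E'
from h import *
o=manip.get_obs();print(o['eef_pos']);print(np.round(R.from_rotvec(o['eef_rot']).as_matrix(),3),np.round(o['joint_positions'],2))
p=np.load('p.npy')
for c in('side','top','wrist'):
    im=manip.read_camera(c)[:,:,::-1].copy()
    if c!='wrist':
        im=cv2.resize(im,None,fx=3,fy=3,interpolation=2)
        im=im[250:850,470:1270] if c=='side' else im[250:850,480:1270]
    cv2.imwrite(f'pics/i_{c}.png',im)
E
```

```text
time_s: 15.55
eef_pos: [612.4, -302.5, 211.0]
eef_rot: [2.125, 2.044, 0.257]
force: [0.9, -1.2, 0.6]
width: 0.004
[ 612.36539097 -302.47517205  210.9611678 ]
[[ 0.039  0.968  0.249]
 [ 0.999 -0.038 -0.011]
 [-0.001  0.249 -0.969]] [ 0.23  0.51  0.28  1.92 -0.47  0.55  0.8 ]
```

View pics/i_side.png

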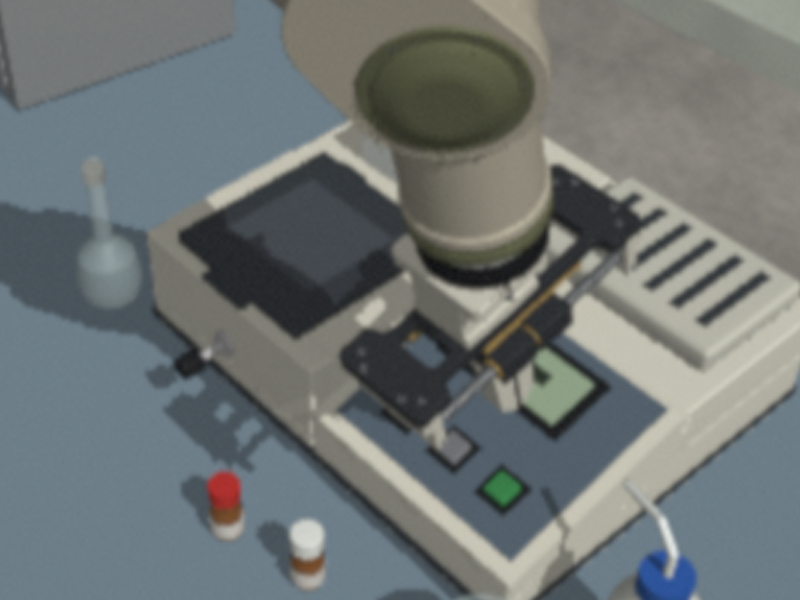

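View pics/i_wrist.png

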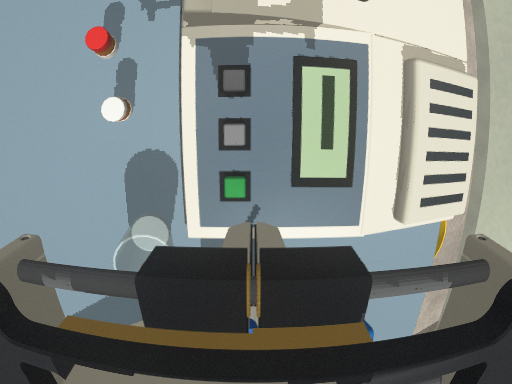

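View pics/i_top.png

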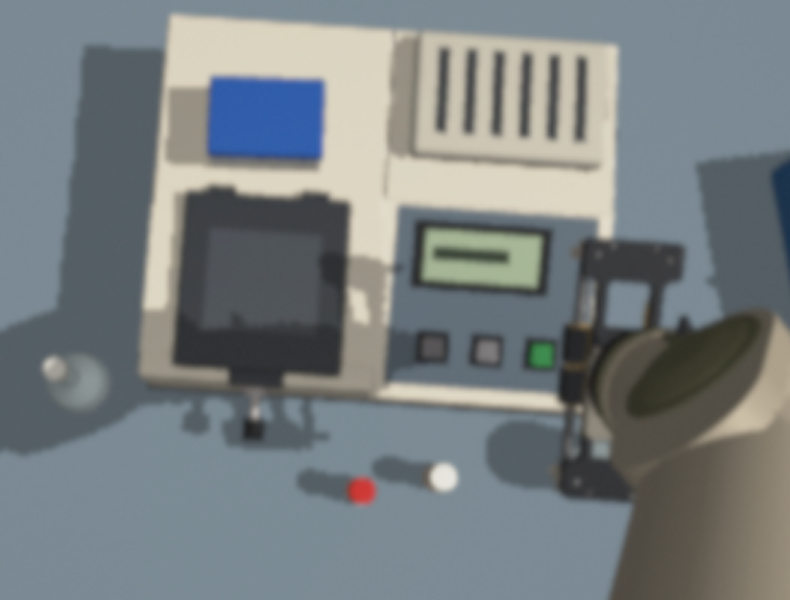

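```bash
python3 - <<'E'
from h import *
m=manip.camera_model('wrist');o=manip.get_obs();r=R.from_rotvec(o['eef_rot']).as_matrix();T=m['T_tool_cam']
p=np.load('p.npy');n=np.array([-np.sin(.25)*np.cos(p[2]),-np.sin(.25)*np.sin(p[2]),np.cos(.25)])
K=w(p,key(p[3]))[0]
for uv in[(235,187),(234.5,133.5),(234,80)]:
    d=np.array([uv[0]-m['cx'],uv[1]-m['cy']]);th=np.hypot(*d)/m['fx'];u=d/np.hypot(*d)
    v=r@T[:3,:3]@np.r_[np.sin(th)*u,np.cos(th)];c=o['eef_pos']+r@T[:3,3]
    print(c+v*((K-c)@n)/(v@n),np.round(r.T@(c+v*((K-c)@n)/(v@n)-o['eef_pos']),1))
print(K, r.T@(K-o['eef_pos']))
E
```

```text
[ 624.54814628 -297.83007906   92.11158675] [  5.1 -17.5 118. ]
[ 626.61737533 -247.70066946   92.16370193] [ 55.2 -17.4 117.9]
[ 628.29038503 -198.86543419   92.12700128] [104.1 -17.6 117.8]
[ 624.36198667 -303.8778868    92.12149734] [ -0.99056405 -17.49571159 117.99085037]
```

```bash
python3 -m inch '[[0,[-0.017,0.002,-0.004],[0,0,0]],[0,[0.0053,0,-0.0206],[0,0,0]],[0,[0.0053,0,-0.0206],[0,0,0]],[0,[0.0053,0,-0.0206],[0,0,0]],[0,[0.0053,0,-0.0206],[0,0,0]],[0,[0,0,0],[0,0,0]],[0,[0,0,0],[0,0,0]],[0,[0,0,0],[0,0,0]]]'; python3 - <<'E'
from h import *
o=manip.get_obs();r=R.from_rotvec(o['eef_rot']).as_matrix();print(o['eef_pos'],r.T@(np.array([624.5,-300.5,92.1])-o['eef_pos']))
for c in('side','top','wrist'):
    im=manip.read_camera(c)[:,:,::-1].copy()
    if c!='wrist':
        im=cv2.resize(im,None,fx=4,fy=4,interpolation=2)
        im=im[700:1250,900:1700] if c=='side' else im[600:1100,950:1700]
    cv2.imwrite(f'pics/j_{c}.png',im)
E
```

```text
time_s: 16.5
eef_pos: [615.5, -301.1, 124.6]
eef_rot: [2.127, 2.043, 0.257]
force: [0.3, 0.5, -0.2]
width: 0.004
[ 615.46687768 -301.06341531  124.57829537] [ 0.96652297  0.64779189 33.69570603]
```

View pics/j_side.png

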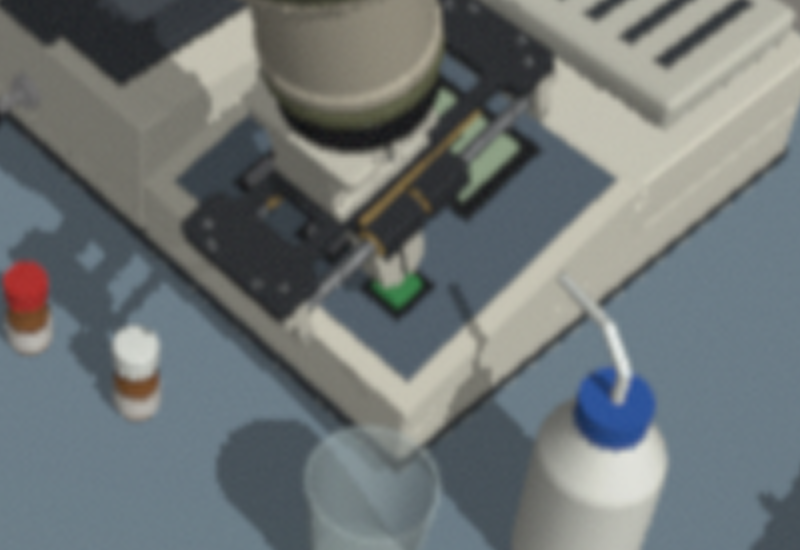

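View pics/j_wrist.png

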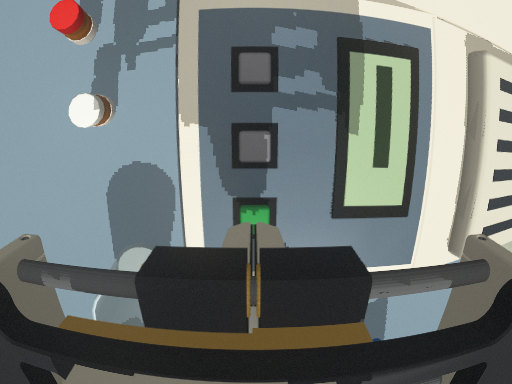

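```bash
python3 - <<'E'
from h import *
m=manip.camera_model('wrist');o=manip.get_obs();r=R.from_rotvec(o['eef_rot']).as_matrix();T=m['T_tool_cam']
p=np.load('p.npy');n=np.array([-np.sin(.25)*np.cos(p[2]),-np.sin(.25)*np.sin(p[2]),np.cos(.25)])
K=w(p,key(p[3]))[0]
for uv in[(254.5,145),(254.5,67.5),(255,207)]:
    d=np.array([uv[0]-m['cx'],uv[1]-m['cy']]);th=np.hypot(*d)/m['fx'];u=d/np.hypot(*d)
    v=r@T[:3,:3]@np.r_[np.sin(th)*u,np.cos(th)];c=o['eef_pos']+r@T[:3,3]
    P=c+v*((K-c)@n)/(v@n);print(P,np.round(r.T@(P-o['eef_pos']),1))
E
```

```text
[ 626.17346899 -247.44162645   92.04797328] [54.   0.3 33.5]
[ 628.0939891  -198.72365532   92.07554193] [102.7   0.3  33.4]
[ 624.91527349 -288.23474472   92.11417602] [13.1  0.7 33.5]
```

```bash
python3 -m inch '[[0,[0.002,0.0025,-0.0075],[0,0,0]],[0,[0.002,0,-0.0075],[0,0,0]],[0,[0.0005,0,-0.002],[0,0,0]],[0,[0,0,0],[0,0,0]]]'; for i in 1 2 3; do python3 -m inch '[[0,[0.0005,0,-0.002],[0,0,0]],[0,[0,0,0],[0,0,0]]]';done
```

```text
time_s: 17.05
eef_pos: [619.4, -297.8, 105.5]
eef_rot: [2.129, 2.045, 0.256]
force: [-1.0, 1.4, 1.7]
width: 0.005
time_s: 17.25
eef_pos: [619.9, -298.2, 104.1]
eef_rot: [2.128, 2.044, 0.256]
force: [-0.6, 0.7, 2.3]
width: 0.006
time_s: 17.45
eef_pos: [620.5, -298.2, 102.2]
eef_rot: [2.128, 2.043, 0.256]
force: [-0.9, 1.2, 3.4]
width: 0.003
time_s: 17.65
eef_pos: [620.9, -298.3, 100.7]
eef_rot: [2.128, 2.043, 0.257]
force: [-4.1, 2.2, 8.3]
width: 0.004
```

```bash
python3 -m inch '[[0,[0.0003,0,-0.001],[0,0,0]],[0,[0,0,0],[0,0,0]],[0,[0,0,0],[0,0,0]]]';python3 - <<'E'
from h import *
cv2.imwrite('pics/k_wrist.png',manip.read_camera('wrist')[:,:,::-1])
im=cv2.resize(manip.read_camera('side')[:,:,::-1],None,fx=4,fy=4,interpolation=2)[700:1250,900:1700];cv2.imwrite('pics/k_side.png',im)
E
python3 -m inch '[[0,[-0.001,0,0.004],[0,0,0]],[0,[-0.003,0,0.01],[0,0,0]],[0,[-0.01,0,0.04],[0,0,0]],[0,[-0.01,0,0.045],[0,0,0]],[0,[-0.01,0,0.045],[0,0,0]],[0,[-0.04,0,0.03],[0,0,0]],[0,[-0.045,0,0.02],[0,0,0]],[0,[-0.045,0,0],[0,0,0]],[0,[-0.03,0,0],[0,0,0]],[0,[0,0,0],[0,0,0]],[0,[0,0,0],[0,0,0]]]'
python3 - <<'E'
from h import *
for c in('side','top','wrist'):
    im=manip.read_camera(c)[:,:,::-1].copy()
    if c!='wrist':
        im=cv2.resize(im,None,fx=3,fy=3,interpolation=2)
        im=im[290:890,470:1270] if c=='side' else im[250:850,480:1270]
    cv2.imwrite(f'pics/l_{c}.png',im)
E
```

```text
time_s: 17.95
eef_pos: [620.9, -298.3, 100.6]
eef_rot: [2.128, 2.043, 0.257]
force: [-8.3, 3.9, 17.4]
width: 0.005
time_s: 19.15
eef_pos: [427.4, -298.7, 294.0]
eef_rot: [2.128, 2.041, 0.257]
force: [-0.5, -0.2, 0.1]
width: 0.004
```

View pics/k_wrist.png

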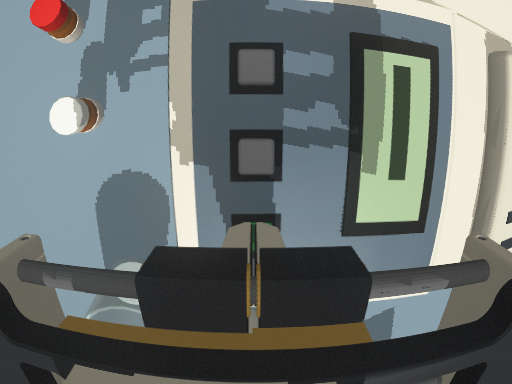

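View pics/l_side.png

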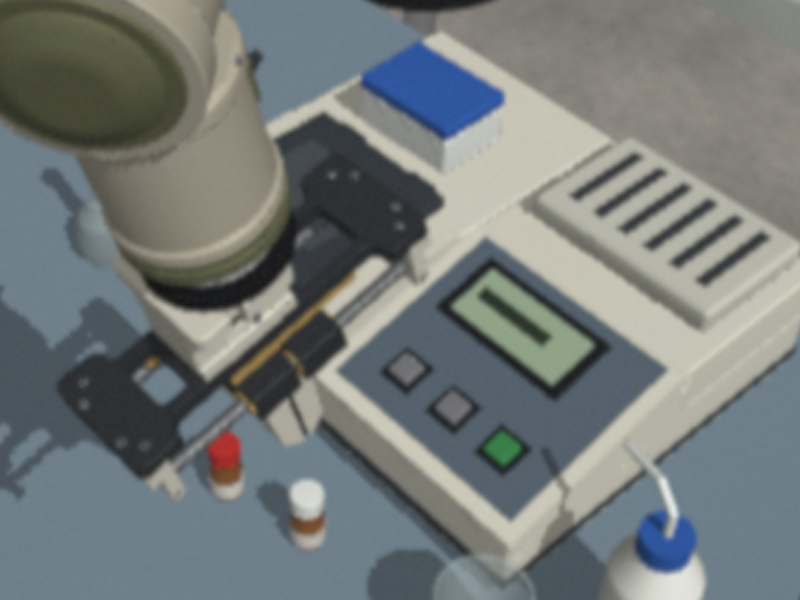

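View pics/l_top.png

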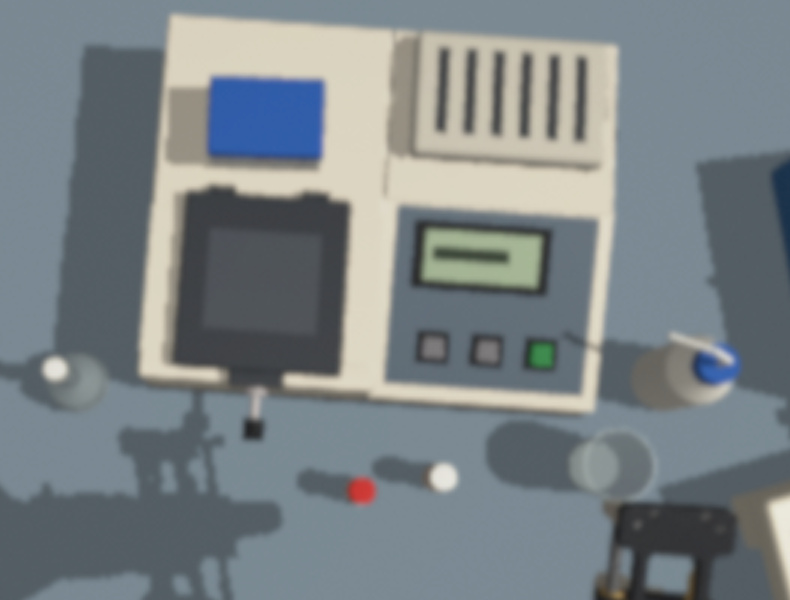

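```bash
python3 -c "
from plant import manip
print(manip.sign_off())"
```

```text
the job is handed in; nothing more can be done
None
```

The photometer job is done in the order asked and handed in at about 19 s, with no verdict reported and the arm clear of everything.

- **Rod:** I pushed it in with the closed fingertips. It stopped twice at the same place, TCP x = 531.7 mm, with about 10 N or more. That agrees with the fully-in position I had worked out, 532 mm.
- **Lid:** I pushed it down slowly along its arc on the outer face. It came to a firm stop at TCP z = 146.6 mm against a predicted 146.5 mm, with 31 N at the end. The later pictures show it flat and shut.
- **Zero key:** I pressed it along its normal through about 5 mm to a hard stop at 17 N, then released it. Afterwards it looks the same as before the press.

In the last pictures the grey keys, vials, beaker, flask, wash bottle and cuvette box all stand where they were.

- **Camera disagreement:** The cameras differed by up to 6 mm on the green key's sideways position. I pressed between the estimates, near the wrist camera's figure. The key went down fully and the fingers stayed away from its neighbour.
- **Upward force at the rod stop:** At the rod's stop the wrist also read 6 to 9 N upward. The stop did not change when I tried again 9 mm higher, so I took it as friction at the knob.

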